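# Show the matching terrazzo sample over the finished panel

### The job

Draw the white terrazzo sample with green chips out of the rack and hold it up over the middle of the finished panel that it matches, its lower edge level and about 15 cm above the panel, tipped halfway between upright and flat so that its chipped, polished face looks obliquely upward. Finish while still holding it there, quite still; never touch the panel with it, and leave the other samples, the jar and the sanding block where they are.

Things in the scene. Friction and masses are not known exactly. Their poses are not given: they have to be found in the camera images.
- sample_green: White terrazzo tile with green and black chips, 12 x 90 x 110 mm, 0.23-0.34 kg, loose and upright in one of the three rack slots (varies); lifts straight up, pinched across its 12 mm. Origin: middle of its underside. x: out of the polished chipped face (in the rack same as the rack's x, away from the robot; the back is plain grey); y: along its 90 mm width; z: up its 110 mm height.
- sample_green_mid (a point): Middle of the wanted sample, 55 mm up its z from its origin.
- rack: Fixed plywood rack, 216 (x) x 116 (y) x 45 mm high. Origin: centre of its underside on the work surface. Three slots along y at x = -75, 0, +75 mm, 18 mm wide, 100 mm long, 33 mm deep, floor 12 mm above the surface: sample tops stand at 122 mm, their upper 77 mm free. Within 0.3 rad of facing the robot; rack and panel swap sides (left, right) between starts.
- panel: The finished terrazzo panel, white with green and black chips, fixed flat on the bench, 220 x 220 x 20 mm. Origin: centre of its underside, on the work surface (its top is 20 mm higher). z up.
- sample_red: Another sample of the same size in the rack, brick red with pale chips; leave it. Origin and axes as for the wanted sample.
- sample_dark: Another sample of the same size in the rack, dark grey with pale chips; leave it. Origin and axes as for the wanted sample.
- pigment_jar: Closed jar, brick red with white cap and label, 52 mm in diameter, 85 mm tall, standing between rack and panel, nearer the robot; leave it. Origin: centre of its underside, z up.
- sanding_block: Orange hand sanding block on a black rubber pad, 90 x 50 x 32 mm, lying between rack and panel, farther from the robot; leave it. Origin: centre of its underside, z up, long side along x.
There are look-alikes about, which are no part of the job. Of the things shaped like the sanding_block, the orange one is meant. What is shaped like the sample_green but purple is not meant.

How it is judged (in metres and radians):
On the way:
1. the wanted sample has been drawn out, clear of the rack (its lower edge above the rack's 45 mm) (height (world z) of sample_green above 0.055 m and contact force between sample_green and rack below 0.1 N and contact force between sample_green and the fingers above 1 N), for 0.1 s.
At the end, for the whole second after the job is handed in: The green-chipped sample is held by the fingers alone, at rest, its middle within 60 mm of plumb over the panel's centre, lower edge 80 to 230 mm above the panel and level within 15 deg, polished face upward at 30 to 60 deg from flat, held end up. Others within 20 mm, not tipped (contact force between sample_green and the fingers above 1 N and horizontal distance between sample_green_mid and panel below 0.06 m and height (world z) of sample_green between 0.1 and 0.25 m and angle between sample_green's own x axis and vertical between 0.52 and 1.05 rad and angle between sample_green's own y axis and vertical between 1.31 and 1.83 rad and angle between sample_green's own z axis and vertical below 1.1 rad and linear speed of sample_green below 0.02 m/s and angular speed of sample_green below 0.15 rad/s and contact force between sample_green and rack below 0.1 N and contact force between sample_green and panel below 0.1 N and contact force between sample_green and sample_red below 0.1 N and contact force between sample_green and sample_dark below 0.1 N and contact force between sample_green and pigment_jar below 0.1 N and contact force between sample_green and sanding_block below 0.1 N and distance of each of sample_red, sample_dark, pigment_jar, sanding_block from where it was at the start of the episode below 0.02 m and angle between each of sample_red, sample_dark, pigment_jar, sanding_block's own z axis and vertical below 0.4 rad); the arm keeps its last pose, push and grip.
It fails at once if the sample knocks or rests on the panel (contact force between sample_green and panel above 1 N).
It fails at once if the brick-red sample is displaced by more than 20 mm or tipped over (distance of sample_red from where it was at the start of the episode above 0.02 m or angle between sample_red's own z axis and vertical above 0.4 rad).
It fails at once if the dark sample is displaced by more than 20 mm or tipped over (distance of sample_dark from where it was at the start of the episode above 0.02 m or angle between sample_dark's own z axis and vertical above 0.4 rad).
It fails at once if the pigment jar is displaced by more than 20 mm or tipped over (distance of pigment_jar from where it was at the start of the episode above 0.02 m or angle between pigment_jar's own z axis and vertical above 0.4 rad).
It fails at once if the sanding block is displaced by more than 20 mm or tipped over (distance of sanding_block from where it was at the start of the episode above 0.02 m or angle between sanding_block's own z axis and vertical above 0.4 rad).
It also fails if it takes over 48 s, if anything falls off the work surface, if the arm or the gripper's body presses on something with over 40 N, if the wrist force passes 120 N, or if a joint passes its speed limit or range.

### The arm

A 6-joint arm with a two-finger parallel gripper is mounted at the origin on the work surface. World frame = base frame: x ahead of the robot, y to its left, z up, the work surface at z = 0. Lengths are in mm, angles in rad, forces in N, time in s.
With the tool pointing down it reaches from about 350 to 875 mm from the base axis. Payload 4.2 kg.
Tool frame: the origin (TCP) lies between the finger pads; the fingertips stand 8 mm ahead of it and the grasp point (between the pads) lies 11 mm behind it; z points along the fingers, y is the line along which they close (so a half turn about z gives the same grasp; the last joint's range is limited). The gripper opens to 85 mm and grips with 20 to 120 N. Pads are 22 mm wide; open, the fingers measure 114 mm over their backs; the gripper's body (76 mm by 85 mm) begins 54 mm behind the grasp point. The pads swing forward as they close: fully open they stand 13 mm farther back than shut.
Start: joints at [1.446, 0.385, 0.008, 0, -1.194, -0.259], TCP at [233.996, 579.521, 239.312] pointing down, gripper open.
Joint ranges: [-3.14, 3.14], [-1.21, 2.06], [-1.07, 1.41], [-3.16, 2.05], [-2.99, -0.16], [-3.1, 3.1]. Speed limits (rad/s): [2.79, 2.79, 3.14, 3.14, 3.14, 3.14].

### API

Orientations are given as a unit quaternion [x, y, z, w].
In Python, from bench import read_state, get_image, camera_params, job_done gives the robot as it stands.
- The arm moves only by the tool drive_tool, never from a script. Its argument "moves" is a list that holds one entry, the list of rows, each a list of 7 numbers: the shift along the tool's x, y, z in m, then the turn, a rotation vector about the tool's x, y, z in rad, then the closure in counts, from 0 (fully open) to 255 (shut). A call has 1 to 8 rows; each row shifts and turns the commanded pose from where the row before left it, along the tool's axes as they then stand; what a row does not reach is not made up. A row lasts 1/12 s, in which the tool goes at most 41.7 mm and 7.16 degrees, less where a joint would pass 70% of its speed; a pose out of reach is approached as far as the arm can. A call is refused whole if a number of a shift passes 0.0417 or a number of a turn 0.125, either way. A call with a gripper value outside its range is refused whole. The fingers move at their own pace and stop on an object; the grip force is fixed at half the most. Time passes only in rows, so rows that do not move let the fingers close. It gives the time, the measured TCP pose, the force and the opening at its end, in the units of the state.
- read_state(): the state, without advancing time (a new reading comes with each control period).
- get_image(name): name is "scene" or "top" or "wrist"; returns the picture (400x640x3 uint8, blue, green, red); there is no depth.
- camera_params(name): a dict with "mtx" (3x3 intrinsics, pixels), "dist" ([k1, k2, p1, p2, k3] as OpenCV has them; the pictures are not rectified), "extrinsics" (4x4, takes a point from camera to world coordinates). Camera axes: x right, y up, looking along -z (the intrinsics and any distortion apply to the point x, -y, -z); pixel columns grow to the right and rows downward; lengths in mm; the calibration is good to about 2 mm. A picture is of the moment at which its call begins: read the wrist's pose just before it. camera_params takes no time and is no camera call; for the wrist camera it gives the pose at the moment of the call.
- job_done(): hands the job in, once; it reports no verdict.
The state is a dict: "clock": time; "joints": joint angles; "joint_vel": joint speeds; "joint_efforts": joint torques, N m; "position": TCP position; "ee_rot": TCP orientation; "contact_force": force on the tool from outside, world axes, zero at the start; "wrist_torque": the same for the moment, N m; "gripper_width": finger opening in mm.
Only numpy, scipy, OpenCV 4.12 (cv2) and the standard library are available. Lean on these libraries where they do the work, as an engineer would, in place of code of your own. Each camera call takes 0.05 s, during which the arm holds its last target. There are 200 camera calls.

## Working session

There is one attempt and no reset: what is moved stays moved. The work goes in short steps, Python scripts to look and compute and a tool call to move; the robot and the scene stay as the last step left them, time stands still between calls to the robot, and variables do not carry over. Pictures are saved under pics/ and viewed, on a budget of 10 in all, crops included, one or two more only if the job needs it, and the job is handed in when it is done.

Besides the shell and the picture viewer there is one more tool, called after "Emit:" by a JSON object that holds its "fn" and its "kwargs". drive_tool: Moves the arm, as the interface text tells. Its arguments: {"type":"object","properties":{"moves":{"type":"array"}},"required":["moves"]}

```bash
mkdir -p pics; ls; python3 - <<'E'
from bench import *
import cv2,numpy as np
s=read_state();print({k:np.round(v,3).tolist() for k,v in s.items()})
for n in("scene","top"):
    cv2.imwrite(f"pics/{n}0.png",get_image(n));p=camera_params(n);print(n,{k:np.round(v,3).tolist() for k,v in p.items()})
E
```

```text
pics
{'clock': 0.0, 'joints': [1.446, 0.386, 0.007, -0.0, -1.194, -0.259], 'joint_vel': [-0.0, -0.001, 0.0, 0.001, -0.0, -0.001], 'joint_efforts': [0.001, -39.228, 18.84, 4.186, -0.005, -0.0], 'position': [233.798, 578.998, 238.224], 'ee_rot': [0.982, -0.191, -0.0, 0.001], 'contact_force': [0.802, 0.035, -0.325], 'wrist_torque': [-0.01, -0.017, 0.012], 'gripper_width': 85.213}
scene {'mtx': [[387.549, 0.0, 321.061], [0.0, 387.549, 196.116], [0.0, 0.0, 1.0]], 'dist': [-0.058, 0.0, 0.0, 0.0, 0.0], 'extrinsics': [[0.635, -0.468, 0.615, 1200.335], [0.772, 0.369, -0.517, -454.744], [0.015, 0.803, 0.596, 680.027], [0.0, 0.0, 0.0, 1.0]]}
top {'mtx': [[402.666, 0.0, 322.214], [0.0, 402.666, 197.915], [0.0, 0.0, 1.0]], 'dist': [-0.053, 0.0, 0.0, 0.0, 0.0], 'extrinsics': [[-0.069, 0.974, -0.216, 390.982], [-0.998, -0.068, 0.011, 50.353], [-0.004, 0.216, 0.976, 972.984], [0.0, 0.0, 0.0, 1.0]]}
```

View pics/scene0.png

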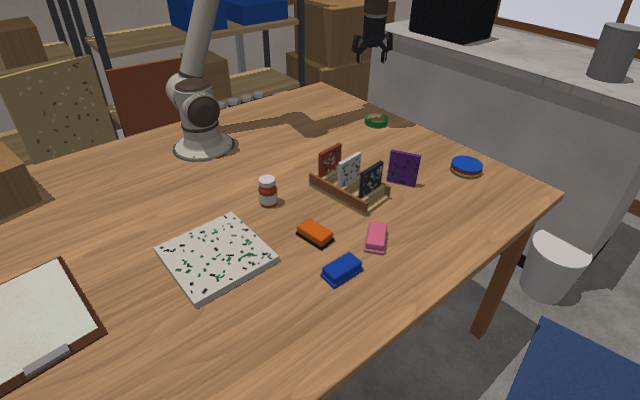

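View pics/top0.png

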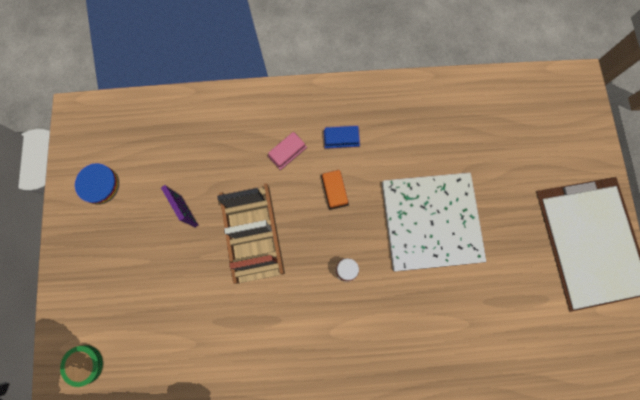

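The scene view shows the rack at (350,185) and the panel at (217,257).

Things that could be taken for the wanted sample:
- White sample in the middle slot: scene (349,170), top (246,228).
- Red sample: top (251,262).
- Dark sample: top (240,197).
- Purple tile: top (179,206).
- The panel itself, and the clipboard.

I choose the white one in the middle slot.

```bash
cat > h.py <<'E'
from bench import *
import cv2,numpy as np
from scipy.spatial.transform import Rotation as R
def ray(n,px,p=None):
    p=p or camera_params(n);E=np.array(p["extrinsics"],float)
    u=cv2.undistortPoints(np.array(px,float).reshape(-1,1,2),np.array(p["mtx"],float),np.array(p["dist"],float)).reshape(-1,2)
    d=np.c_[u[:,0],-u[:,1],-np.ones(len(u))]@E[:3,:3].T
    return E[:3,3],d
def onz(n,px,z,p=None):
    o,d=ray(n,px,p);return o+d*((z-o[2])/d[:,2])[:,None]
def proj(n,X,p=None):
    p=p or camera_params(n);E=np.array(p["extrinsics"],float)
    c=(np.array(X,float).reshape(-1,3)-E[:3,3])@E[:3,:3]*[1,-1,-1]
    return cv2.projectPoints(c,np.zeros(3),np.zeros(3),np.array(p["mtx"],float),np.array(p["dist"],float))[0].reshape(-1,2)
def big(m,roi):
    k=np.zeros_like(m);x0,y0,x1,y1=roi;k[y0:y1,x0:x1]=m[y0:y1,x0:x1]
    return max(cv2.findContours(k,cv2.RETR_EXTERNAL,cv2.CHAIN_APPROX_NONE)[0],key=cv2.contourArea)
E
python3 - <<'E'
from h import *
im=cv2.imread("pics/top0.png");hsv=cv2.cvtColor(im,cv2.COLOR_BGR2HSV)
w=cv2.inRange(hsv,(0,0,150),(180,45,255))
c=big(w,(215,210,285,245));r=cv2.minAreaRect(c);print("white",r)
b=onz("top",cv2.boxPoints(r),122);print(b.round(),b.mean(0).round(1))
m=cv2.morphologyEx(w,cv2.MORPH_CLOSE,np.ones((15,15)))
c=big(m,(370,160,495,285));r=cv2.minAreaRect(c);b=onz("top",cv2.boxPoints(r),20);print("panel",b.round(),b.mean(0).round(1),np.linalg.norm(np.diff(b,axis=0),axis=1))
red=cv2.inRange(hsv,(0,120,60),(6,255,190))
r=cv2.minAreaRect(big(red,(215,245,285,280)));b=onz("top",cv2.boxPoints(r),122);print("red",b.round(),b.mean(0).round(1))
print("jar cap",onz("top",[(347,269)],85).round(), "block",onz("top",[(335,187)],32).round())
a=cv2.resize(im[175:295,200:300],None,fx=4,fy=4,interpolation=2)
s=cv2.imread("pics/scene0.png")[130:220,300:400];s=cv2.resize(s,(400,360),interpolation=2)
cv2.imwrite("pics/crop1.png",np.hstack([a,cv2.copyMakeBorder(s,0,120,0,0,0)]))
E
```

```text
white ((244.98077392578125, 226.40386962890625), (5.099019527435303, 41.77273941040039), 78.69007110595703)
[[528. 255. 122.]
 [540. 166. 122.]
 [529. 165. 122.]
 [517. 253. 122.]] [528.3 209.6 122. ]
panel [[ 635. -111.   20.]
 [ 649. -341.   20.]
 [ 421. -335.   20.]
 [ 411. -116.   20.]] [ 529.2 -225.7   20. ] [230.09793616 227.27888521 219.13050498]
red [[453. 243. 122.]
 [463. 150. 122.]
 [453. 149. 122.]
 [443. 241. 122.]] [453.  195.8 122. ]
jar cap [[425.  -3.  85.]] block [[624.   7.  32.]]
```

View pics/crop1.png

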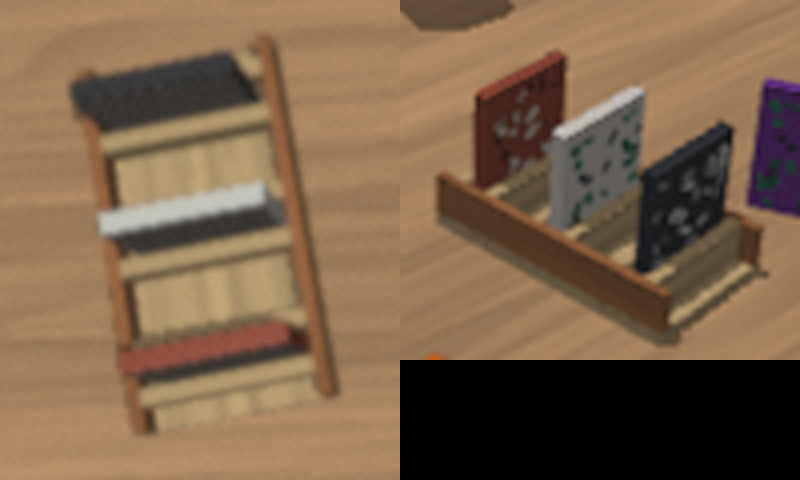

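The crop confirms the choice: the white tile with green chips is in the middle slot, with red nearer the robot and dark farther away. Its top centre is about (528,210), and the measured top of 89 x 12 mm agrees with the given size. Now moving over it.

Emit:
{"fn": "drive_tool", "kwargs": {"moves": [[[0.012, 0.007, 0, 0, 0, 0, 0], [0.027, 0.015, 0, 0, 0, 0, 0], [0.027, 0.015, 0, 0, 0, 0, 0], [0.027, 0.015, 0, 0, 0, 0, 0], [0.027, 0.015, 0, 0, 0, 0, 0], [0.027, 0.015, 0, 0, 0, 0, 0], [0.027, 0.015, 0, 0, 0, 0, 0], [0.027, 0.015, 0, 0, 0, 0, 0]]]}}

```text
clock: 0.77
position: [379.1, 398.3, 239.2]
ee_rot: [0.982, -0.191, -0.0, 0.0]
contact_force: [1.3, 0.9, -0.4]
gripper_width: 85.8
```

Emit:
{"fn": "drive_tool", "kwargs": {"moves": [[[0.027, 0.015, 0, 0, 0, 0, 0], [0.027, 0.015, 0, 0, 0, 0, 0], [0.027, 0.015, 0, 0, 0, 0, 0], [0.027, 0.015, 0, 0, 0, 0, 0], [0.027, 0.015, 0, 0, 0, 0, 0], [0.027, 0.015, 0, 0, 0, 0, 0], [0.027, 0.015, 0, 0, 0, 0, 0], [0.021, 0.014, 0, 0, 0, 0, 0]]]}}

```text
clock: 1.43
position: [529.5, 209.1, 239.0]
ee_rot: [0.982, -0.191, -0.0, 0.0]
contact_force: [0.6, 0.4, -0.5]
gripper_width: 85.7
```

Emit:
{"fn": "drive_tool", "kwargs": {"moves": [[[0, 0, 0, 0, 0, 0.12, 0], [0, 0, 0, 0, 0, 0.12, 0], [0, 0, 0, 0, 0, 0.12, 0], [0, 0, 0, 0, 0, 0.12, 0], [0, 0, 0, 0, 0, 0.12, 0], [0, 0, 0, 0, 0, 0.12, 0], [0, 0, 0, 0, 0, 0.12, 0], [0, 0, 0, 0, 0, 0.12, 0]]]}}

```text
clock: 2.1
position: [528.2, 210.6, 238.9]
ee_rot: [0.781, -0.625, -0.0, 0.0]
contact_force: [0.5, -0.5, 0.2]
gripper_width: 85.0
```

Emit:
{"fn": "drive_tool", "kwargs": {"moves": [[[0, 0, 0, 0, 0, 0.07, 0], [0, 0, 0, 0, 0, 0, 0], [0, 0, 0, 0, 0, 0, 0]]]}}

```text
clock: 2.35
position: [528.4, 210.9, 239.1]
ee_rot: [0.761, -0.649, -0.0, 0.0]
contact_force: [0.4, -0.2, -1.2]
gripper_width: 85.5
```

```bash
python3 - <<'E'
from h import *
s=read_state();p=camera_params("wrist");im=get_image("wrist");cv2.imwrite("pics/w1.png",im)
print(s["clock"],s["position"],s["ee_rot"],s["joints"],s["gripper_width"]);print(R.from_quat(s["ee_rot"]).as_matrix().round(3))
import pickle;pickle.dump(p,open("w1.pkl","wb"));print(proj("wrist",[(528,210,122)],p),np.round(p["extrinsics"],2))
E
```

```text
2.35 [528.35577362 210.88900705 239.08903102] [ 7.60896949e-01 -6.48872664e-01 -1.14644922e-04  2.92651316e-04] [ 6.64439460e-01  2.90005161e-01 -1.32882663e-01 -1.18706805e-04
 -1.14852772e+00 -5.05798357e-01] 85.50120259172415
[[ 0.158 -0.987 -0.001]
 [-0.987 -0.158 -0.   ]
 [ 0.     0.001 -1.   ]]
[[321.743066   195.19842534]] [[-9.9000e-01  1.5000e-01  5.0000e-02  5.3925e+02]
 [-1.6000e-01 -9.5000e-01 -2.8000e-01  1.4063e+02]
 [ 0.0000e+00 -2.8000e-01  9.6000e-01  3.7274e+02]
 [ 0.0000e+00  0.0000e+00  0.0000e+00  1.0000e+00]]
```

View pics/w1.png

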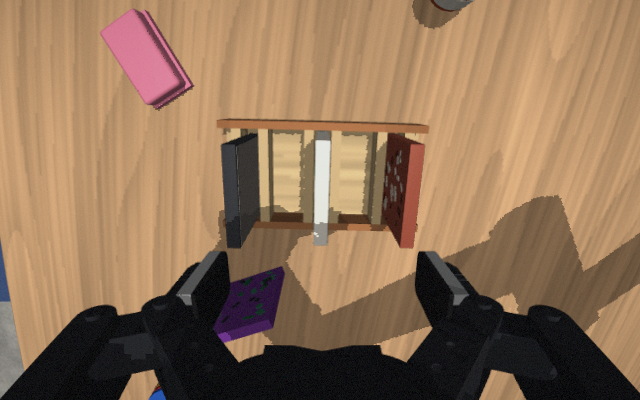

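The wrist view shows the white sample's top edge upright at col ~321 (rows 135–245), dark on the left and red on the right. The tool is aligned with it. Next I measure its top precisely.

```bash
python3 - <<'E'
from h import *
import pickle
p=pickle.load(open("w1.pkl","rb"));im=cv2.imread("pics/w1.png");hsv=cv2.cvtColor(im,cv2.COLOR_BGR2HSV)
w=cv2.inRange(hsv,(0,0,120),(180,40,255))
r=cv2.minAreaRect(big(w,(295,120,350,260)));print(r)
b=onz("wrist",cv2.boxPoints(r),122,p);print(b.round(1),b.mean(0).round(1))
s=np.array([cv2.minAreaRect(big(w,(295,120,350,260)))[0]]);c=b.mean(0)
d=b[1]-b[0];e=b[2]-b[1];print(np.linalg.norm(d),np.linalg.norm(e));l=d if np.linalg.norm(d)>np.linalg.norm(e) else e
l=l*np.sign(l[1]);print("yaw",np.arctan2(-l[0],l[1]))
T=read_state();M=R.from_quat(T["ee_rot"]).as_matrix();print("tool yaw",np.arctan2(-M[1,1],-M[0,1]),"shift in tool",(M.T@(c-T["position"])).round(1))
E
```

```text
((321.10638427734375, 191.9880828857422), (15.296009063720703, 104.4066162109375), 1.7357046604156494)
[[529.5 254.1 122. ]
 [540.3 166.4 122. ]
 [528.5 164.8 122. ]
 [516.5 252.5 122. ]] [528.7 209.5 122. ]
88.44390993443038 11.925733398748843
yaw 0.12270321894564222
tool yaw 0.15854315535321184 shift in tool [ 1.600e+00 -1.000e-01  1.171e+02]
```

Emit:
{"fn": "drive_tool", "kwargs": {"moves": [[[0.002, 0, 0, 0, 0, 0.03, 110], [0, 0, 0.01, 0, 0, 0, 110], [0, 0, 0.015, 0, 0, 0, 110], [0, 0, 0.015, 0, 0, 0, 110], [0, 0, 0.015, 0, 0, 0, 110], [0, 0, 0.015, 0, 0, 0, 110], [0, 0, 0.01, 0, 0, 0, 110], [0, 0, 0, 0, 0, 0, 110]]]}}

```text
clock: 3.07
position: [527.4, 208.5, 156.3]
ee_rot: [0.751, -0.661, -0.001, 0.003]
contact_force: [-1.0, -0.7, -0.2]
gripper_width: 48.7
```

```bash
python3 - <<'E'
from h import *
s=read_state();p=camera_params("wrist");im=get_image("wrist");cv2.imwrite("pics/w2.png",im)
print(s["clock"],s["position"],s["gripper_width"],s["contact_force"])
E
```

```text
3.0667 [527.35217733 208.52136059 156.28550116] 48.71776199433163 [-1.02715671 -0.70153734 -0.19480209]
```

View pics/w2.png

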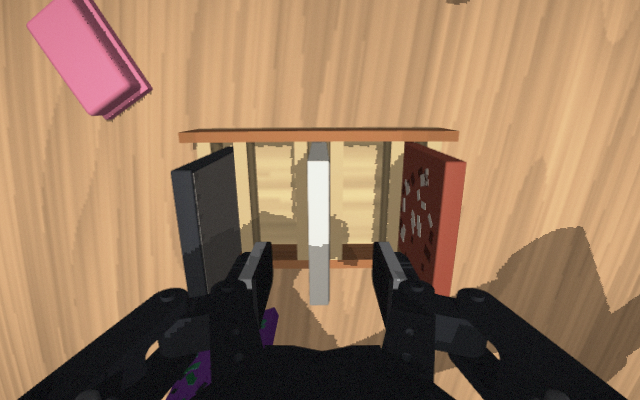

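The fingers (cols ~265 and ~380) straddle the white edge (col 318) and stay well inside the neighbouring samples. Descending and closing.

Emit:
{"fn": "drive_tool", "kwargs": {"moves": [[[0, 0, 0.008, 0, 0, 0, 110], [0, 0, 0.012, 0, 0, 0, 110], [0, 0, 0.012, 0, 0, 0, 110], [0, 0, 0.012, 0, 0, 0, 110], [0, 0, 0.012, 0, 0, 0, 110], [0, 0, 0.01, 0, 0, 0, 110], [0, 0, 0.004, 0, 0, 0, 110], [0, 0, 0, 0, 0, 0, 110]]]}}

```text
clock: 3.78
position: [528.6, 209.2, 88.5]
ee_rot: [0.751, -0.661, -0.0, 0.001]
contact_force: [-0.2, -0.6, 0.5]
gripper_width: 48.4
```

Emit:
{"fn": "drive_tool", "kwargs": {"moves": [[[0, 0, 0, 0, 0, 0, 160], [0, 0, 0, 0, 0, 0, 190], [0, 0, 0, 0, 0, 0, 210], [0, 0, 0, 0, 0, 0, 255], [0, 0, 0, 0, 0, 0, 255], [0, 0, 0, 0, 0, 0, 255], [0, 0, 0, 0, 0, 0, 255], [0, 0, 0, 0, 0, 0, 255]]]}}

```text
clock: 4.45
position: [529.5, 209.8, 90.2]
ee_rot: [0.751, -0.661, 0.0, -0.001]
contact_force: [-0.0, -0.4, 6.2]
gripper_width: 11.2
```

Gripped: the opening is 11.2 mm, against a 12 mm tile. Lifting.

Emit:
{"fn": "drive_tool", "kwargs": {"moves": [[[0, 0, -0.003, 0, 0, 0, 255], [0, 0, -0.006, 0, 0, 0, 255], [0, 0, -0.01, 0, 0, 0, 255], [0, 0, -0.01, 0, 0, 0, 255], [0, 0, -0.01, 0, 0, 0, 255], [0, 0, -0.01, 0, 0, 0, 255], [0, 0, -0.012, 0, 0, 0, 255], [0, 0, -0.012, 0, 0, 0, 255]]]}}

```text
clock: 5.12
position: [528.8, 209.4, 163.6]
ee_rot: [0.751, -0.661, -0.0, -0.0]
contact_force: [0.1, 0.1, -2.5]
gripper_width: 11.1
```

Emit:
{"fn": "drive_tool", "kwargs": {"moves": [[[0, 0, -0.015, 0, 0, 0, 255], [0, 0, -0.015, 0, 0, 0, 255], [0, 0, -0.015, 0, 0, 0, 255], [0, 0, -0.015, 0, 0, 0, 255], [0, 0, -0.015, 0, 0, 0, 255], [0, 0, -0.012, 0, 0, 0, 255], [0, 0, -0.006, 0, 0, 0, 255], [0, 0, 0, 0, 0, 0, 255]]]}}

```text
clock: 5.78
position: [529.5, 209.8, 257.6]
ee_rot: [0.751, -0.661, 0.001, -0.002]
contact_force: [-0.2, 0.5, -2.2]
gripper_width: 10.7
```

```bash
python3 - <<'E'
from h import *
s=read_state();cv2.imwrite("pics/s2.png",get_image("scene"))
print(s["clock"],s["position"],s["gripper_width"],s["contact_force"],s["wrist_torque"],s["joints"])
E
```

```text
5.7833 [529.4957806  209.78027696 257.62288492] 10.748150966563719 [-0.23639855  0.50901184 -2.23865886] [ 0.00262772  0.00742224 -0.0087124 ] [ 6.61778476e-01  2.75865281e-01 -1.05197967e-01  3.36847529e-04
 -1.18558241e+00 -5.34808463e-01]
```

View pics/s2.png

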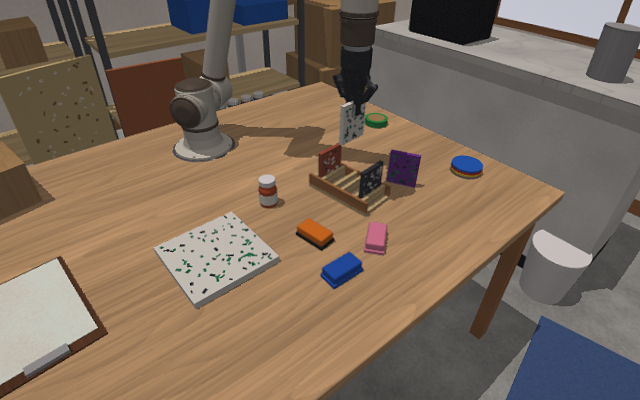

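The sample is held clear of the rack, and the red and dark samples are undisturbed. Carrying it over to the panel at this height.

Emit:
{"fn": "drive_tool", "kwargs": {"moves": [[[0.007, 0.0012, 0, 0, 0, 0, 255], [0.014, 0.0023, 0, 0, 0, 0, 255], [0.0193, 0.0032, 0, 0, 0, 0, 255], [0.0193, 0.0032, 0, 0, 0, 0, 255], [0.0193, 0.0032, 0, 0, 0, 0, 255], [0.0193, 0.0032, 0, 0, 0, 0, 255], [0.0193, 0.0032, 0, 0, 0, 0, 255], [0.0193, 0.0032, 0, 0, 0, 0, 255]]]}}

```text
clock: 6.5
position: [522.7, 68.7, 254.4]
ee_rot: [0.75, -0.661, -0.0, 0.001]
contact_force: [-0.1, 0.4, -1.7]
gripper_width: 11.1
```

Emit:
{"fn": "drive_tool", "kwargs": {"moves": [[[0.0193, 0.0032, 0, 0, 0, 0, 255], [0.0193, 0.0032, 0, 0, 0, 0, 255], [0.0193, 0.0032, 0, 0, 0, 0, 255], [0.0193, 0.0032, 0, 0, 0, 0, 255], [0.0193, 0.0032, 0, 0, 0, 0, 255], [0.0193, 0.0032, 0, 0, 0, 0, 255], [0.0193, 0.0032, 0, 0, 0, 0, 255], [0.0193, 0.0032, 0, 0, 0, 0, 255]]]}}

```text
clock: 7.17
position: [516.5, -87.5, 254.5]
ee_rot: [0.75, -0.661, -0.001, 0.001]
contact_force: [-0.3, -0.6, -1.9]
gripper_width: 11.5
```

Emit:
{"fn": "drive_tool", "kwargs": {"moves": [[[0.0193, 0.0032, 0, 0, 0, 0, 255], [0.0193, 0.0032, 0, 0, 0, 0, 255], [0.0193, 0.0032, 0, 0, 0, 0, 255], [0.0193, 0.0032, 0, 0, 0, 0, 255], [0.0193, 0.0032, 0, 0, 0, 0, 255], [0.0193, 0.0032, 0, 0, 0, 0, 255], [0.014, 0.0023, 0, 0, 0, 0, 255], [0.007, 0.0012, 0, 0, 0, 0, 255]]]}}

```text
clock: 7.83
position: [511.2, -226.3, 254.3]
ee_rot: [0.75, -0.662, -0.001, 0.001]
contact_force: [0.3, 0.7, -2.7]
gripper_width: 11.1
```

Emit:
{"fn": "drive_tool", "kwargs": {"moves": [[[0, 0, 0, 0, 0, 0.05, 255], [0, 0, 0, 0, 0, 0.1, 255], [0, 0, 0, 0, 0, 0.1, 255], [0, 0, 0, 0, 0, 0, 255], [0, 0, 0, 0.02, 0, 0, 255], [0, 0, 0, 0.04, 0, 0, 255], [0, 0, 0, 0.06, 0, 0, 255], [0, 0, 0, 0.06, 0, 0, 255]]]}}

```text
clock: 8.5
position: [512.5, -224.0, 255.0]
ee_rot: [-0.661, 0.745, -0.068, 0.06]
contact_force: [0.1, 0.1, -2.4]
gripper_width: 11.2
```

Emit:
{"fn": "drive_tool", "kwargs": {"moves": [[[0, 0, 0, 0.08, 0, 0, 255], [0, 0, 0, 0.08, 0, 0, 255], [0, 0, 0, 0.08, 0, 0, 255], [0, 0, 0, 0.08, 0, 0, 255], [0, 0, 0, 0.08, 0, 0, 255], [0, 0, 0, 0.08, 0, 0, 255], [0, 0, 0, 0.06, 0, 0, 255], [0, 0, 0, 0.04, 0, 0, 255]]]}}

```text
clock: 9.17
position: [509.3, -224.5, 253.8]
ee_rot: [-0.617, 0.695, -0.276, 0.245]
contact_force: [12.3, -2.5, 4.6]
gripper_width: 11.3
```

Emit:
{"fn": "drive_tool", "kwargs": {"moves": [[[0, 0, 0, 0.025, 0, 0, 255], [0, 0, 0, 0, 0, 0, 255], [0, 0, 0, 0, 0, 0, 255], [0, 0, 0, 0, 0, 0, 255]]]}}

```text
clock: 9.5
position: [512.3, -227.2, 257.0]
ee_rot: [-0.614, 0.691, -0.284, 0.255]
contact_force: [-0.0, 0.5, -3.0]
gripper_width: 11.2
```

```bash
python3 - <<'E'
from h import *
s=read_state();M=R.from_quat(s["ee_rot"]).as_matrix()
print(s["clock"],s["position"],s["joints"],s["gripper_width"],s["wrist_torque"]);print(M.round(3))
print("origin",(s["position"]+78*M[:,2]).round(),"mid",(s["position"]+23*M[:,2]).round())
cv2.imwrite("pics/s3.png",get_image("scene"));cv2.imwrite("pics/t3.png",get_image("top"))
E
```

```text
9.5 [ 512.26736167 -227.18595873  257.04893254] [-0.14030902  0.00798311 -0.62054998 -0.1167437  -0.16069128  0.12892322] 11.232781517137829 [ 0.20823075  1.9223744  -0.01346168]
[[-0.117 -0.704  0.701]
 [-0.993  0.086 -0.08 ]
 [-0.004 -0.705 -0.709]]
origin [ 567. -233.  202.] mid [ 528. -229.  241.]
```

View pics/s3.png

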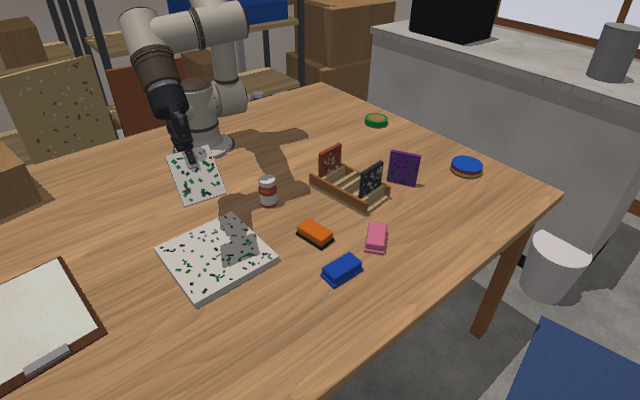

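View pics/t3.png

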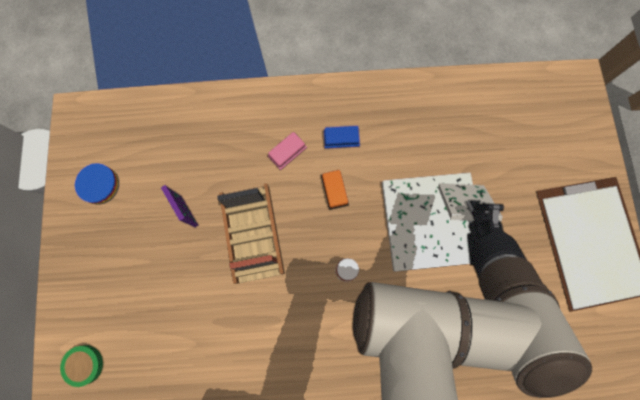

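The scene view shows the sample tipped 45°, chips facing up, over the panel. The top view shows it at (465,200) with its shadow on the panel. Joint 5 sits right at its range end (-0.1607 against -0.16), and the sample is about 3 cm high. I'll turn about the vertical to move off that limit, then lower.

Emit:
{"fn": "drive_tool", "kwargs": {"moves": [[[0, 0, 0, 0, -0.015, -0.015, 255], [0, 0, 0, 0, -0.025, -0.025, 255], [0, 0, 0, 0, -0.03, -0.03, 255], [0, 0, 0, 0, -0.03, -0.03, 255], [0, 0, 0, 0, -0.03, -0.03, 255], [0, 0, 0, 0, -0.03, -0.03, 255], [0, 0, 0, 0, -0.03, -0.03, 255], [0, 0, 0, 0, -0.03, -0.03, 255]]]}}

```text
clock: 10.27
position: [512.3, -227.8, 256.8]
ee_rot: [0.713, -0.587, 0.241, -0.296]
contact_force: [0.2, -0.2, -2.5]
gripper_width: 11.3
```

```bash
cat > c.py <<'E'
from h import *
s=read_state();M=R.from_quat(s["ee_rot"]).as_matrix()
print(s["clock"],s["position"],s["joints"].round(3) if hasattr(s["joints"],'round') else s["joints"],s["gripper_width"],s["contact_force"]);print(M.round(3))
print("origin",(s["position"]+78*M[:,2]).round(),"mid",(s["position"]+23*M[:,2]).round())
E
python3 c.py
```

```text
10.2667 [ 512.32988885 -227.7911068   256.83403516] [-0.423  0.081 -0.309 -0.756 -0.643  1.11 ] 11.33657529738 [ 0.22402745 -0.18205609 -2.46752215]
[[ 0.193 -0.695  0.692]
 [-0.981 -0.134  0.139]
 [-0.004 -0.706 -0.708]]
origin [ 566. -217.  202.] mid [ 528. -225.  241.]
```

Emit:
{"fn": "drive_tool", "kwargs": {"moves": [[[0, 0.002, 0.002, 0, 0, 0, 255], [0, 0.004, 0.004, 0, 0, 0, 255], [0, 0.005, 0.005, 0, 0, 0, 255], [0, 0.004, 0.004, 0, 0, 0, 255], [0, 0.003, 0.003, 0, 0, 0, 255], [0, 0.002, 0.002, 0, 0, 0, 255], [0, 0, 0, 0, 0, 0, 255], [0, 0, 0, 0, 0, 0, 255]]]}}

```text
clock: 10.93
position: [512.2, -227.0, 228.3]
ee_rot: [0.713, -0.588, 0.241, -0.296]
contact_force: [0.3, -0.5, -1.9]
gripper_width: 11.2
```

Emit:
{"fn": "drive_tool", "kwargs": {"moves": [[[0, 0, 0, 0, 0, 0, 255], [0, 0, 0, 0, 0, 0, 255], [0, 0, 0, 0, 0, 0, 255], [0, 0, 0, 0, 0, 0, 255], [0, 0, 0, 0, 0, 0, 255], [0, 0, 0, 0, 0, 0, 255]]]}}

```text
clock: 11.43
position: [512.2, -227.0, 228.6]
ee_rot: [0.713, -0.588, 0.241, -0.297]
contact_force: [-0.2, -0.3, -1.7]
gripper_width: 11.4
```

```bash
python3 c.py; python3 - <<'E'
from h import *
s=read_state();M=R.from_quat(s["ee_rot"]).as_matrix();print(np.abs(s["joint_vel"]).max())
O=s["position"]+78*M[:,2];X=-M[:,1];Y=-M[:,0];Z=-M[:,2]
# face corners predicted vs image
P=np.array([O+6*X+a*45*Y+b*Z for a,b in((-1,0),(1,0),(1,110),(-1,110))])
a=get_image("scene");b=get_image("top")
for n,i in(("scene",a),("top",b)):cv2.polylines(i,[np.int32(proj(n,P)*8)],True,(0,0,255),1,shift=3)
A=cv2.resize(a[120:290,130:410],None,fx=2,fy=2);B=cv2.resize(b[150:300,360:500],None,fx=1.7,fy=1.7)
o=np.zeros((600,560,3),np.uint8);o[:340]=A;o[340:340+B.shape[0],:B.shape[1]]=B[:260]
cv2.imwrite("pics/f.png",o)
E
```

```text
11.4333 [ 512.21226846 -227.04622086  228.55299494] [-0.44   0.117 -0.331 -0.821 -0.613  1.197] 11.440066697069293 [-0.2153424  -0.27358415 -1.70888927]
[[ 0.191 -0.695  0.693]
 [-0.982 -0.132  0.139]
 [-0.005 -0.707 -0.708]]
origin [ 566. -216.  173.] mid [ 528. -224.  212.]
0.001440787644212867
```

View pics/f.png

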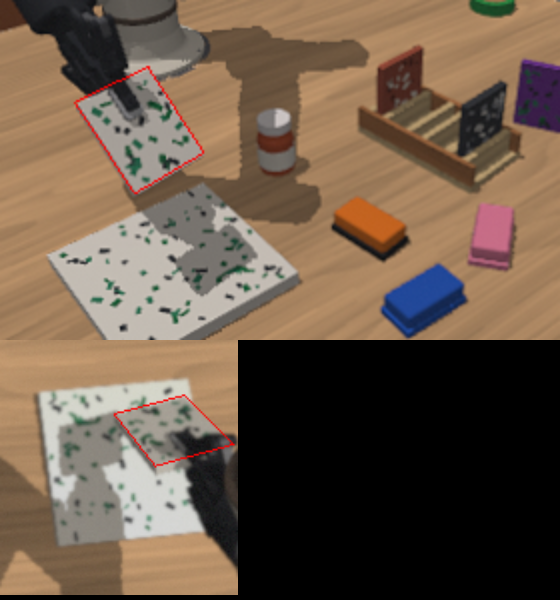

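The predicted outline of the tile matches both views, so it has not slipped. The other objects stand in place. Handing in.

```bash
python3 -c "from bench import job_done;print(job_done())"
```

```text
the job is handed in; nothing more can be done
None
```

I drew the white, green-chipped sample out of the middle rack slot and handed the job in with the arm holding it still over the matching panel. It finished at 11.4 s of the 48 s allowed. No verdict is reported.

**Last checks, from the arm's pose and the measured grasp:**
- **Position:** the sample's middle is about 2 mm from the measured panel centre. That centre is good to a few mm, because the panel's edges measured 219–230 mm against the true 220 mm.
- **Height:** its lower edge is about 15 cm above the panel (origin at z ≈ 173 mm).
- **Tilt:** it is tipped 45° with the polished face upward, and the lower edge is level within 1°.
- **Grip and motion:** the opening is 11.4 mm on the 12 mm tile, and joint speeds are about 0.001 rad/s.
- **Pictures:** the predicted tile outline matched both camera views, so it had not slipped. By eye, the red and dark samples, the jar and the sanding block stood where they were. I did not measure how far, if at all, they had moved.

**Joint 5 near its limit:** on the first tilt it came within 0.001 rad of its range end (-0.1607 read against the -0.16 limit). I turned the tool about the vertical, which brought it to -0.61 before the end.

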